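# Third click on the damper dial

### The arm

A 7-joint arm with a two-finger parallel gripper is mounted at the origin on the work surface. World frame = base frame: x ahead of the robot, y to its left, z up, the work surface at z = 0. Lengths are in mm, angles in rad, forces in N, time in s.
With the tool pointing down it reaches from about 400 to 875 mm from the base axis. Payload 4.4 kg.
Tool frame: the origin (TCP) lies at the very end of the fingers, on their centre line; the grasp point (between the pads) lies 19 mm behind it; z points along the fingers, y is the line along which they close (so a half turn about z gives the same grasp; the last joint's range is limited). The gripper opens to 85 mm and grips with 20 to 120 N. Pads are 22 mm wide; open, the fingers measure 114 mm over their backs; the gripper's body (76 mm by 85 mm) begins 54 mm behind the grasp point. The pads swing forward as they close: fully open they stand 13 mm farther back than shut.
Start: joints at [-1.238, 0.628, 0.038, 1.517, -0.027, 0.996, -0.02], TCP at [252.381, 599.017, 231.313] pointing down, gripper open.
Joint ranges: [-3.06, 3.06], [-0.37, 2.12], [-1.25, 1.32], [0.18, 2.47], [-1.1, 4.24], [0.23, 1.98], [-2.94, 2.94]. Speed limits (rad/s): [2.57, 2.57, 3.14, 3.14, 3.14, 3.14, 3.14].

### API

Orientations are given as [roll, pitch, yaw] about the fixed x, y, z axes, in that order (R = Rz(yaw) Ry(pitch) Rx(roll)).
In Python, from cell import read_state, get_image, camera_info, finish_job gives the robot as it stands.
- The arm moves only by the tool play_rows, never from a script. Its argument "deltas" is one flat list of numbers, 7 for each row, row after row: the shift along the tool's x, y, z in mm, then the turn, a rotation vector about the tool's x, y, z in rad, then the opening, from 0 (shut) to 1 (fully open). In form: [dx, dy, dz, ax, ay, az, grip, dx, dy, dz, ax, ay, az, grip, ...]. A call has 1 to 10 rows; each row is the pose to reach, as a shift and turn from the pose commanded when the call began, along the tool's axes at that moment; what a row does not reach only later rows make up. A row lasts 1/8 s, in which the tool goes at most 62.5 mm and 10.7 degrees, less where a joint would pass 70% of its speed; a pose out of reach is approached as far as the arm can. A call with a gripper value outside its range is refused whole. The fingers move at their own pace and stop on an object; the grip force is fixed at half the most. Time passes only in rows, so rows that repeat a pose let the fingers close. It gives the time, the measured TCP pose, the force, the opening and the grip force at its end, in the units of the state.
- read_state(): the state, without advancing time (a new reading comes with each control period).
- get_image(name): name is "scene" or "top" or "wrist"; returns the picture (400x640x3 uint8, red, green, blue); there is no depth.
- camera_info(name): a dict with "fx", "fy", "cx", "cy" (pixels), "T" (4x4, takes a point from camera to world coordinates). Camera axes: x right, y down, z forward; pixel columns grow to the right and rows downward; lengths in mm; the calibration is good to about 2 mm. A picture is of the moment at which its call begins: read the wrist's pose just before it. camera_info takes no time and is no camera call; for the wrist camera it gives the pose at the moment of the call.
- finish_job(): hands the job in; it is judged then, once.
The state is a dict: "clock": time; "qpos": joint angles; "qd": joint speeds; "tau": joint torques, N m; "eef_pos": TCP position; "tool_rot": TCP orientation; "force": force on the tool from outside, world axes, zero at the start; "torque": the same for the moment, N m; "width": finger opening in mm; "gripper_force": force on a finger pad.
Only numpy, scipy, OpenCV 4.12 (cv2) and the standard library are available. Lean on these libraries where they do the work, as an engineer would, in place of code of your own. Each camera call takes 0.05 s, during which the arm holds its last target. There are 200 camera calls.

### The job

Swing the red latch lever on the damper case fully clear of the lid and open the lid until it stands upright or leans back. Then turn the orange dial inside clockwise (seen from above) from its end stop, counting the clicks to the third one without ever running on to the fourth, and finish while still gripping the dial there: do not let go. Leave the case open with the latch clear, and leave the other things on the bench and in the case where they are.

Things in the scene. Friction and masses are not known exactly. Their poses are not given: they have to be found in the camera images.
- case: Black plastic service case, fixed to the bench: 200 (x) x 300 (y) x 95 (z) mm, walls and floor 6 mm thick. Origin: centre of its underside; x points from the front wall (robot's side) to the hinge side, y to its left, z up. The lid lies on top, so its top is 104 mm high.
- lid (a joint): Angle of the blue lid (rad): 0 shut, grows as its front edge rises, stop at 1.9. Hinged on the case's rear (+x) top rim about the case's y axis; the hinge is stiff, so the lid stays at any angle (about 5 N at the handle to lift). 8 mm thick, 200 x 300 mm. While the latch lever lies over it, it cannot be lifted.
- lid_hinge (a point): Point on the lid's hinge axis, at the middle of the rear rim, 95 mm above the bench: case frame (100, 0, 95.5) mm. The axis runs along the case's y.
- lid_handle (a point): Middle of the steel bar handle on the lid: a round bar about 10 mm thick and 100 mm long along the case's y, standing 35 mm off the lid's upper face, 30 mm in from its front edge (170 mm from the hinge line, 43 mm above it when shut). It moves with the lid, and is on the far side of the lid when the lid stands upright.
- latch (a joint): Angle of the red latch lever (rad) about its upright pivot: 0 points to the case's +x, straight over the lid; it grows clockwise seen from above (towards the case's right, -y) to the stop at 1.9. It clears the lid's edge from about 1.48. Turns with light friction (about 1 N at the grip) and stays where it is left; the start is between 0 and 0.25.
- latch_pivot (a point): The lever's pivot, in front of the case's front wall to the right: case frame (-115, -110) mm, top of lever 112 mm above the bench.
- latch_grip (a point): Middle of the upright red round grip at the lever's end: diameter 16 mm, 30 mm tall (112 to 142 mm above the bench), 62 mm from the pivot. The lever is 16 mm wide and 6 mm thick, 2 mm above the lid, and ends 13 mm past the grip's axis.
- head: Aluminium damper head, 90 x 90 x 33 mm, fixed on the case floor, with a short steel pipe stub on its left and right sides (20 mm long each). Origin: centre of its underside, 6 mm above the bench. Six white ticks on its black ring, 24 degrees apart, mark the stops of the dial; the first is the end stop.
- dial_turn (a joint): Dial angle (rad) about its upright axis at the head's centre: 0 at the anticlockwise end stop where it starts, growing clockwise seen from above. Clicks into a detent every 24 degrees (0.419): the end stop is no click, third click 1.257, fourth 1.676, far stop 2.094. Leaving a detent takes about 0.1 N m; let loose, it falls into the nearest detent.
- dial: The dial with its orange grip bar, 44 (x) x 14 (y) x 34 mm, upright over a brass disc of diameter 46 mm. Its origin is on the dial's axis at the disc's underside, 44 mm above the bench; disc's top 52 mm, bar from 52 to 86 mm above the bench. Its x axis runs along the bar, the white pointer line is on its -x half.
- dial_grip (a point): On the dial's axis at a good height to grip the bar, 76 mm above the bench. Same axes as the bar; grip across its 14 mm (y).
- spacer: Bystander: copper ring, diameter 32, 22 mm tall, on the case floor to the left. Leave alone.
- grease: Bystander: small jar, diameter 32, 45 mm tall, on the case floor to the right. Leave alone.
- bottle_a: Bystander: grey drinking bottle with orange cap, diameter 68, 190 mm tall. Leave alone.
- bottle_b: Bystander: white drinking bottle with orange cap, diameter 68, 190 mm tall. Leave alone.
- spray: Bystander: spray can with green label, diameter 58, 200 mm tall. Leave alone.
- wrench: Bystander: wrench lying on the bench to the right. Leave alone.
- driver: Bystander: yellow screwdriver lying on the bench to the right. Leave alone.

How it is judged:
By the outcome, as a careful person would: the job done as asked, in the order asked, and still so for the second after the job is handed in, while the arm keeps its last pose, push and grip.
It also fails if it takes over 72 s, if anything falls off the work surface, if the arm or the gripper's body presses on something with over 40 N, if the wrist force passes 120 N, or if a joint passes its speed limit or range.

## Working session

There is one attempt and no reset: what is moved stays moved. The work goes in short steps, Python scripts to look and compute and a tool call to move; the robot and the scene stay as the last step left them, time stands still between calls to the robot, and variables do not carry over. Pictures are saved under pics/ and viewed, at most 10 in all, crops included, and the job is handed in when it is done.

Besides the shell and the picture viewer there is one more tool, called after "Emit:" by a JSON object that holds its "op" and its "data", one argument or row to a line. play_rows: Moves the arm, as the interface text tells. Its arguments: {"type":"object","properties":{"deltas":{"type":"array"}},"required":["deltas"]}

```bash
mkdir -p pics; ls; python3 - <<'E'
from cell import *
import cv2,numpy as np
s=read_state();print({k:np.round(v,3).tolist() for k,v in s.items()})
ims=[]
for n in("scene","top"):
    c=camera_info(n);print(n,c["fx"],c["fy"],c["cx"],c["cy"],np.round(c["T"],3).tolist())
    cv2.imwrite(f"pics/{n}0.png",get_image(n)[...,::-1])
E
```

```text
pics
{'clock': 0.0, 'qpos': [-1.238, 0.629, 0.038, 1.518, -0.027, 0.996, -0.02], 'qd': [0.001, -0.001, -0.001, -0.0, 0.001, 0.001, -0.0], 'tau': [-0.001, -56.34, 1.226, -19.345, 0.011, 0.011, -0.0], 'eef_pos': [252.119, 598.417, 230.361], 'tool_rot': [-3.14, 0.0, 2.743], 'force': [-0.324, 0.785, 0.017], 'torque': [-0.043, 0.006, 0.01], 'gripper_force': 0.0, 'width': 85.33}
scene 436.0118980790436 436.0118980790436 315.5083354011661 197.36726440904283 [[0.777, 0.416, -0.472, 1306.515], [0.629, -0.516, 0.582, -1052.59], [-0.001, -0.749, -0.662, 1241.658], [0.0, 0.0, 0.0, 1.0]]
top 421.9490529926969 421.9490529926969 319.3668696456813 196.82689926539715 [[0.027, -0.981, 0.194, 288.257], [-1.0, -0.026, 0.008, -65.264], [-0.002, -0.194, -0.981, 1335.599], [0.0, 0.0, 0.0, 1.0]]
```

View pics/top0.png

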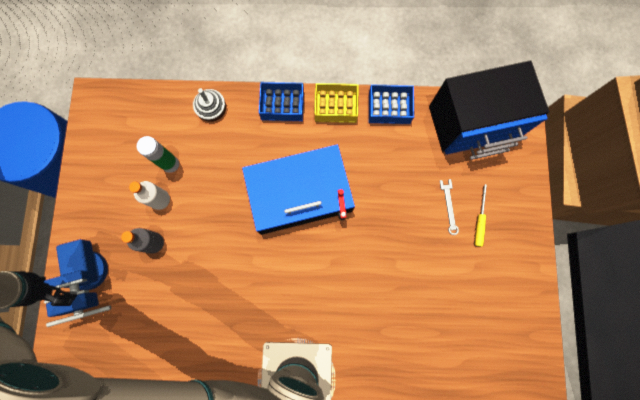

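View pics/scene0.png

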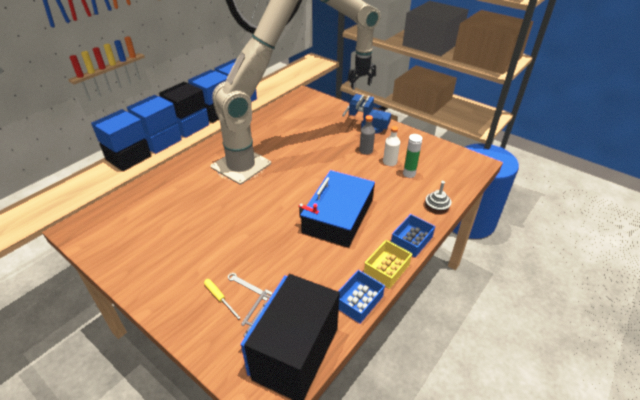

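The top view shows the blue lid at about (243,164), (341,147), (353,207) and (257,232), with the handle at (303,208). The red lever runs from its pivot near (344,217) to its grip near (341,192). The bottles are well to the left.

```bash
cat > h.py <<'E'
from cell import *
import cv2,numpy as np
from scipy.spatial.transform import Rotation as Ro
def ray(n,uv,z,c=None):
    c=c or camera_info(n);T=np.array(c["T"])
    d=T[:3,:3]@[(uv[0]-c["cx"])/c["fx"],(uv[1]-c["cy"])/c["fy"],1];o=T[:3,3]
    return (o+d*(z-o[2])/d[2])[:2] 
def proj(n,P,c=None):
    c=c or camera_info(n);T=np.array(c["T"])
    p=T[:3,:3].T@(np.array(P,float)-T[:3,3]);return np.array([c["fx"]*p[0]/p[2]+c["cx"],c["fy"]*p[1]/p[2]+c["cy"]])
def hsv(im):return cv2.cvtColor(im,cv2.COLOR_RGB2HSV)
def red(im):
    h=hsv(im);return (((h[...,0]<5)|(h[...,0]>172))&(h[...,1]>180)&(h[...,2]>80)).astype(np.uint8)
def blue(im):return cv2.inRange(hsv(im),(100,120,60),(125,255,255))//255
def big(m):
    n,l,s,c=cv2.connectedComponentsWithStats(m);i=1+np.argmax(s[1:,4]);return (l==i).astype(np.uint8)
def R():return Ro.from_euler('xyz',read_state()["tool_rot"]).as_matrix()
E
python3 - <<'E'
from h import *
im=get_image("top");m=blue(im);m[:140]=0;m[240:]=0;m[:,:230]=0;m[:,370:]=0
r=red(im);r[:140]=0;r[240:]=0;r[:,:230]=0;r[:,370:]=0
ys,xs=np.nonzero(cv2.morphologyEx(m|0,cv2.MORPH_CLOSE,np.ones((9,9),np.uint8)))
W=np.array([ray("top",(x,y),104) for x,y in zip(xs,ys)],np.float32)
rect=cv2.minAreaRect(W);print(rect,cv2.boxPoints(rect).tolist())
ys,xs=np.nonzero(r);print(len(xs),xs.min(),xs.max(),ys.min(),ys.max())
W=np.array([ray("top",(x,y),112) for x,y in zip(xs,ys)],np.float32)
for y in range(ys.min(),ys.max()+1): print(y,xs[ys==y].min(),xs[ys==y].max(),end='; ')
# candidates
c=np.array(rect[0])
bp=cv2.boxPoints(rect)
e=[bp[1]-bp[0],bp[2]-bp[1]];s=max(e,key=np.linalg.norm);yaw=np.arctan2(s[1],s[0])-np.pi/2
while yaw<-np.pi/2:yaw+=np.pi
while yaw>np.pi/2:yaw-=np.pi
R2=np.array([[np.cos(yaw),-np.sin(yaw)],[np.sin(yaw),np.cos(yaw)]])
print("\nyaw",yaw)
for p in((-115,-110),(-70,0),(100,0)):print(p,c+R2@p)
pv=c+R2@(-115,-110);print(proj("top",[*pv,112]))
for a in(0,.1,.2,.3):
    g=pv+62*R2@(np.cos(a),-np.sin(a));print(a,g,proj("top",[*g,142]),proj("top",[*g,112]))
E
```

```text
Traceback (most recent call last):
  File "h.py", line 5, in ray
    c=c or camera_info(n);T=np.array(c["T"])
           ~~~~~~~~~~~^^^
ValueError: time passes only in moves, steps and waits
```

```bash
python3 - <<'E'
from h import *
C=camera_info("top")
im=get_image("top");m=blue(im);m[:140]=0;m[240:]=0;m[:,:230]=0;m[:,370:]=0
r=red(im);r[:140]=0;r[240:]=0;r[:,:230]=0;r[:,370:]=0
ys,xs=np.nonzero(cv2.morphologyEx(m|0,cv2.MORPH_CLOSE,np.ones((9,9),np.uint8)))
W=np.array([ray("top",(x,y),104,C) for x,y in zip(xs,ys)],np.float32)
rect=cv2.minAreaRect(W);print(rect,cv2.boxPoints(rect).tolist())
ys,xs=np.nonzero(r);print(len(xs),xs.min(),xs.max(),ys.min(),ys.max())
for y in range(ys.min(),ys.max()+1): print(y,xs[ys==y].min() if (ys==y).any() else 0,xs[ys==y].max(initial=0),end='; ')
c=np.array(rect[0])
bp=cv2.boxPoints(rect)
e=[bp[1]-bp[0],bp[2]-bp[1]];s=max(e,key=np.linalg.norm);yaw=np.arctan2(s[1],s[0])-np.pi/2
while yaw<-np.pi/2:yaw+=np.pi
while yaw>np.pi/2:yaw-=np.pi
R2=np.array([[np.cos(yaw),-np.sin(yaw)],[np.sin(yaw),np.cos(yaw)]])
print("\nyaw",yaw)
for p in((-115,-110),(-70,0),(100,0)):print(p,c+R2@p)
pv=c+R2@(-115,-110);print(proj("top",[*pv,112],C))
for a in(0,.1,.2,.3):
    g=pv+62*R2@(np.cos(a),-np.sin(a));print(a,g,proj("top",[*g,142],C),proj("top",[*g,112],C))
E
```

```text
((559.7791137695312, 10.206146240234375), (200.74398803710938, 297.0946044921875), 15.692537307739258) [[422.9699401855469, 126.06852722167969], [503.3266296386719, -159.9524688720703], [696.5882568359375, -105.65623474121094], [616.2315673828125, 180.36476135253906]]
81 338 346 191 217
191 338 341; 192 338 341; 193 339 342; 194 339 342; 195 339 342; 196 339 342; 197 339 342; 198 340 342; 199 340 342; 200 340 342; 201 340 342; 202 340 342; 203 340 342; 204 340 342; 205 341 342; 206 341 343; 207 341 343; 208 341 343; 209 341 345; 210 340 345; 211 340 346; 212 340 340; 213 0 0; 214 0 0; 215 0 0; 216 345 346; 217 341 345; 
yaw 0.27388644
(-115, -110) [ 478.81776416 -126.79845676]
(-70, 0) [492.38822305  -8.72710794]
(100, 0) [656.05181479  37.25365222]
[343.1201944  214.65352755]
0 [ 538.50683963 -110.02900371] [338.19202501 192.48766623] [337.77317748 194.55816334]
0.1 [ 539.88279467 -116.07174547] [340.29174106 192.07553962] [339.82348359 194.15538302]
0.2 [ 540.64860811 -122.22166498] [342.42435694 191.87105185] [341.90588231 193.95554458]
0.3 [ 540.79662819 -128.41731428] [344.56918457 191.87613403] [344.00015847 193.9605378 ]
```

Emit:
{"op": "play_rows", "data": {
  "deltas": [0,0,-60,0,0,0,0.5,0,0,-100,0,0,0,0.5,-540,-545,-100,0,0,-0.6,0.5,-540,-545,-100,0,0,-0.6,0.5,-540,-545,-100,0,0,-0.6,0.5,-540,-545,-100,0,0,-0.6,0.5,-540,-545,-100,0,0,-0.6,0.5,-540,-545,-100,0,0,-0.6,0.5,-540,-545,-100,0,0,-0.6,0.5,-540,-545,-100,0,0,-0.6,0.5]
}}

```text
clock: 1.45
eef_pos: [439.2, 133.1, 331.5]
tool_rot: [3.141, 0.001, -2.94]
force: [1.4, -0.5, 0.5]
width: 42.6
gripper_force: 0.0
```

```bash
cat >> h.py <<'E'
CC=np.array([559.8,10.2]);CY=0.274
def c2w(p,z,c=CC,y=CY):
    R2=np.array([[np.cos(y),-np.sin(y)],[np.sin(y),np.cos(y)]]);return np.array([*(c+R2@np.array(p[:2])),z])
def go(P,rpy):
    "delta from the measured pose to target pose, tool axes"
    s=read_state();A=Ro.from_euler('xyz',s["tool_rot"]);B=Ro.from_euler('xyz',rpy)
    d=A.inv().apply(np.array(P)-s["eef_pos"]);r=(A.inv()*B).as_rotvec()
    print("pos",np.round(s["eef_pos"],1),"rot",np.round(s["tool_rot"],3),"F",np.round(s["force"],1),"t",s["clock"],"| delta",np.round(d,1),np.round(r,3));return d,r
E
python3 -c "
from h import *
go(c2w((-53,-114),330),(np.pi,0,3.34))
print(read_state()['qpos'])"
```

```text
pos [439.2 133.1 331.5] rot [ 3.141e+00  1.000e-03 -2.940e+00] F [ 1.4 -0.5  0.5] t 1.45 | delta [ -49.  -262.1    1.5] [0.    0.001 0.003]
[-0.39793185  0.23675083  0.05357093  1.88066085 -0.01481985  1.0237982
  1.43400885]
```

Emit:
{"op": "play_rows", "data": {
  "deltas": [-49,-262,1,0,0,0,0.5,-49,-262,1,0,0,0,0.5,-49,-262,1,0,0,0,0.5,-49,-262,1,0,0,0,0.5,-49,-262,1,0,0,0,0.5,-49,-262,1,0,0,0,0.5]
}}

```text
clock: 2.2
eef_pos: [538.9, -112.5, 329.8]
tool_rot: [3.141, -0.001, -2.943]
force: [-0.4, 0.6, 0.4]
width: 42.4
gripper_force: 0.0
```

```bash
python3 - <<'E'
from h import *
c=camera_info("wrist");im=get_image("wrist");cv2.imwrite("pics/w1.png",im[...,::-1])
go(c2w((-53,-114),330),(np.pi,0,3.34))
print(np.round(c["T"],3).tolist(),c["fx"],c["cx"],c["cy"])
r=big(red(im));ys,xs=np.nonzero(r);print(len(xs),xs.min(),xs.max(),ys.min(),ys.max())
for n,p,z in(("pivot",(-115,-110),112),("hnd",(-70,0),143),("griptop0.07",(-53.2,-114.3),142)):print(n,proj("wrist",c2w(p,z),c))
E
```

```text
pos [ 538.7 -110.7  329.9] rot [ 3.14e+00 -1.00e-03 -2.94e+00] F [-0.3  1.5 -1.8] t 2.25 | delta [-0.2 -3.3 -0.1] [ 0.002 -0.001  0.003]
[[-0.198, 0.94, 0.276, 468.182], [0.98, 0.19, 0.056, -128.348], [0.001, 0.282, -0.959, 473.322], [0.0, 0.0, 0.0, 1.0]] 315.1758319444229 325.2076999708348 201.1567518973908
316 316 330 125 153
pivot [324.49302281 118.57278906]
hnd [432.3207159  155.64878123]
griptop0.07 [324.77455817 179.05571172]
```

View pics/w1.png

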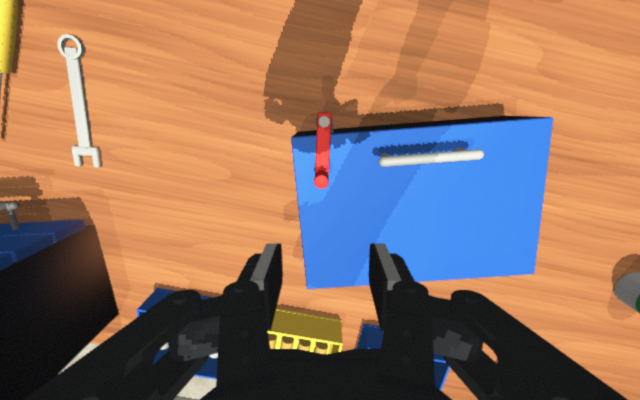

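The wrist view shows the grip top at (321,178), the pivot at (324,122) and the handle at (432,158). These sit within 3 px of the predictions, and the latch reads about 0.13 rad. I'll descend onto the grip.

Emit:
{"op": "play_rows", "data": {
  "deltas": [0,-7,50,0,0,0.05,0.5,0,-7,100,0,0,0.05,0.5,0,-7,150,0,0,0.05,0.5,0,-7,190,0,0,0.05,0.5,0,-7,212,0,0,0.05,0.5,0,-7,212,0,0,0.05,0.5]
}}

```text
clock: 3.0
eef_pos: [539.1, -115.7, 117.1]
tool_rot: [3.139, -0.003, -2.987]
force: [0.5, -0.4, 0.4]
width: 43.0
gripper_force: 0.0
```

```bash
python3 - <<'E'
from h import *
c=camera_info("wrist");im=get_image("wrist");cv2.imwrite("pics/w2.png",im[...,::-1])
go((540,-118,117),(np.pi,0,3.286))
E
```

```text
pos [ 540.3 -116.5  118.4] rot [ 3.140e+00 -1.000e-03 -2.988e+00] F [-0.4 -0.5  0.5] t 3.05 | delta [ 0.5 -1.5  1.4] [ 0.001 -0.001  0.009]
```

View pics/w2.png

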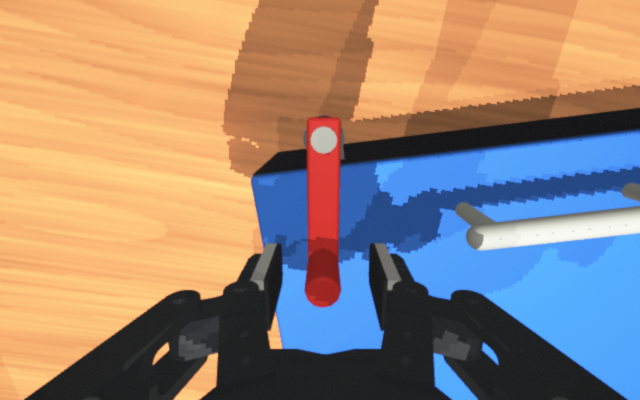

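The post is centred between the fingers, at (322,290), so I'll close on it.

Emit:
{"op": "play_rows", "data": {
  "deltas": [0,0,0,0,0,0,0,0,0,0,0,0,0,0,0,0,0,0,0,0,0,0,0,0,0,0,0,0]
}}

```text
clock: 3.55
eef_pos: [541.6, -118.3, 119.7]
tool_rot: [3.142, 0.003, -2.99]
force: [0.1, 1.0, 6.7]
width: 13.7
gripper_force: 58.6
```

Emit:
{"op": "play_rows", "data": {
  "deltas": [0.85,-10.2,0,0,0,0.166,0,3.4,-20.2,0,0,0,0.332,0,7.5,-29.6,0,0,0,0.498,0,13.2,-38.2,0,0,0,0.664,0,20.2,-45.7,0,0,0,0.83,0,28.3,-52.0,0,0,0,0.996,0,37.4,-56.9,0,0,0,1.162,0,47.1,-60.2,0,0,0,1.328,0,57.2,-61.8,0,0,0,1.494,0,67.5,-61.8,0,0,0,1.66,0]
}}

```text
clock: 4.8
eef_pos: [483.8, -185.7, 119.4]
tool_rot: [3.14, -0.007, 1.63]
force: [0.7, 10.0, 11.5]
width: 13.4
gripper_force: 59.3
```

Emit:
{"op": "play_rows", "data": {
  "deltas": [0,0,0,0,0,0,0,0,0,0,0,0,0,0]
}}

```text
clock: 5.05
eef_pos: [483.8, -185.7, 119.4]
tool_rot: [3.14, -0.007, 1.635]
force: [-1.3, 9.1, 13.3]
width: 13.5
gripper_force: 59.4
```

```bash
python3 - <<'E'
from h import *
s=read_state();print(s["width"],s["gripper_force"],s["force"],s["eef_pos"],s["tool_rot"],s["qpos"])
pv=np.array([478.8,-126.8]);d=s["eef_pos"][:2]-pv;print(np.linalg.norm(d),CY-np.arctan2(d[1],d[0]))
E
```

```text
13.512183838078295 59.36147332191467 [-1.28428514  9.09411005 13.31437434] [ 483.77545929 -185.7291091   119.36462497] [ 3.14045416 -0.00715094  1.63514884] [-0.05185108  0.68038869  0.56973559  1.99661322 -0.61474628  0.64296576
  0.98964034]
59.13877825825492 1.7605648336224962
```

Emit:
{"op": "play_rows", "data": {
  "deltas": [0,0,0,0,0,0,0.5,0,0,0,0,0,0,0.5,0,0,0,0,0,0,0.5,0,0,-40,0,0,0,0.5,0,0,-100,0,0,0,0.6,60,7,-120,0,0,-0.1,0.6,120,14,-120,0,0,-0.21,0.6,176,21,-120,0,0,-0.21,0.6,176,21,-120,0,0,-0.21,0.6,176,21,-120,0,0,-0.21,0.6]
}}

```text
clock: 6.3
eef_pos: [493.1, -13.7, 238.3]
tool_rot: [-3.141, 0.001, 1.843]
force: [-0.8, -0.6, 0.5]
width: 51.0
gripper_force: 0.0
```

```bash
python3 - <<'E'
from h import *
c=camera_info("wrist");im=get_image("wrist");cv2.imwrite("pics/w3.png",im[...,::-1])
go((494,-8.5,122),(np.pi,0,1.845))
for n,p,z in(("pivot",(-115,-110),112),("hnd",(-70,0),143),("e1",(-70,50),143),("e2",(-70,-50),143)):print(n,proj("wrist",c2w(p,z),c))
C=camera_info("top");im=get_image("top");r=red(im);r[:140]=0;r[250:]=0;r[:,:230]=0;r[:,380:]=0
ys,xs=np.nonzero(r);print(xs.min(),xs.max(),ys.min(),ys.max())
for a in (1.5,1.6,1.7,1.8):
  print(a,proj("top",c2w((-115+62*np.cos(a),-110-62*np.sin(a)),142),C))
E
```

```text
pos [493.  -14.6 238.3] rot [-3.141e+00  1.000e-03  1.841e+00] F [ 0.   0.3 -1.1] t 6.35 | delta [  5.7   2.6 116.3] [-0.     0.001 -0.004]
pivot [280.8551553  295.33720445]
hnd [327.07972083 195.11608083]
e1 [327.07547898 129.94292657]
e2 [327.08350409 253.24333522]
340 367 211 217
1.5 [364.1257228  206.35673964]
1.6 [364.74108126 208.41026067]
1.7 [365.14741297 210.51399252]
1.8 [365.34005551 212.6471292 ]
```

View pics/w3.png

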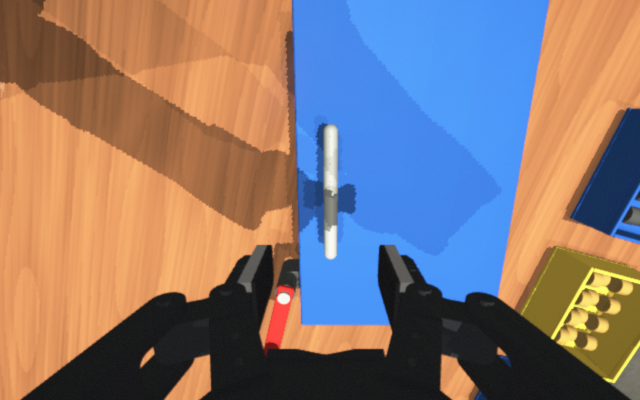

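The lever is clear, pointing at (285,320), and the handle bar runs from (331,125) to (331,258). I'll descend and grip it.

Emit:
{"op": "play_rows", "data": {
  "deltas": [3,2,50,0,0,0,0.6,6,4,90,0,0,0,0.6,6,4,116,0,0,0,0.6,6,4,116,0,0,0,0.6,6,4,116,0,0,0,0,6,4,116,0,0,0,0,6,4,116,0,0,0,0,6,4,116,0,0,0,0,6,4,116,0,0,0,0]
}}

```text
clock: 7.52
eef_pos: [495.4, -6.8, 123.5]
tool_rot: [3.141, 0.0, 1.843]
force: [-2.4, -1.5, 5.3]
width: 8.5
gripper_force: 58.5
```

```bash
python3 - <<'E'
from h import *
s=read_state();print(s["width"],s["gripper_force"],s["eef_pos"],s["tool_rot"],s["force"],s["torque"])
for f in np.arange(.1,1.21,.1):
    x=-170*np.cos(f)+43*np.sin(f)+170; z=170*np.sin(f)+43*np.cos(f)-43
    print(round(f,2),"y",round(x,1),"z",round(-z,1))
E
```

```text
8.532158429010224 58.52623164653778 [495.3573307   -6.77411866 123.51693694] [3.14073371e+00 3.74589944e-04 1.84259164e+00] [-2.3514226  -1.49051916  5.33877397] [-0.30596792  0.57099463  0.06137844]
0.1 y 5.1 z -16.8
0.2 y 11.9 z -32.9
0.3 y 20.3 z -48.3
0.4 y 30.2 z -62.8
0.5 y 41.4 z -76.2
0.6 y 54.0 z -88.5
0.7 y 67.7 z -99.4
0.8 y 82.4 z -108.9
0.9 y 98.0 z -116.9
1.0 y 114.3 z -123.3
1.1 y 131.2 z -128.0
1.2 y 148.5 z -131.0
```

Emit:
{"op": "play_rows", "data": {
  "deltas": [0,5.1,-16.8,0,0,0,0,0,11.9,-32.9,0,0,0,0,0,20.3,-48.3,0,0,0,0,0,30.2,-62.8,0,0,0,0]
}}

```text
clock: 8.02
eef_pos: [522.3, 0.8, 185.5]
tool_rot: [-3.137, 0.0, 1.842]
force: [-1.4, -2.9, -5.8]
width: 8.8
gripper_force: 58.3
```

Emit:
{"op": "play_rows", "data": {
  "deltas": [0,11.2,-13.4,0,0,0,0,0,23.8,-25.7,0,0,0,0,0,37.5,-36.6,0,0,0,0,0,52.2,-46.1,0,0,0,0,0,67.8,-54.1,0,0,0,0,0,84.1,-60.5,0,0,0,0,0,101,-65.2,0,0,0,0,0,101,-65.2,0,0,0,0]
}}

```text
clock: 9.02
eef_pos: [623.0, 29.0, 253.6]
tool_rot: [3.138, 0.0, 1.844]
force: [-3.7, 1.2, 13.1]
width: 8.3
gripper_force: 62.4
```

```bash
python3 - <<'E'
from h import *
s=read_state();print(s["width"],s["eef_pos"],s["tool_rot"],s["force"],s["qpos"])
a,b=get_image("scene"),get_image("wrist")
cv2.imwrite("pics/w4.png",np.hstack([cv2.resize(a[120:270,220:460],(480,300)),cv2.resize(b,(480,300))])[...,::-1][:, :])
E
python3 -c "
import cv2;i=cv2.imread('pics/w4.png');cv2.imwrite('pics/w4.png',cv2.resize(i,(800,250)))"
```

```text
8.259213706913847 [622.97462173  29.01476708 253.63105429] [3.13794944e+00 3.93046706e-04 1.84355633e+00] [-3.7280245   1.18274612 13.08399827] [-0.48355979  0.64894944  0.67633693  1.58446513 -0.44840605  1.06442347
  0.58591218]
```

View pics/w4.png

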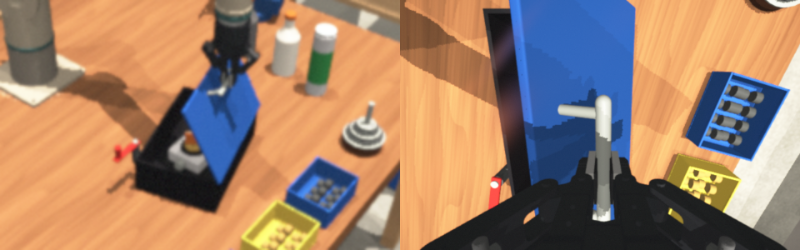

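The lid is at about 1.1 rad and standing on its own, with the dial visible inside. I'll release, go over the front edge, turn the tool 90° and push from the front.

Emit:
{"op": "play_rows", "data": {
  "deltas": [0,0,0,0,0,0,0.25,0,0,0,0,0,0,0.25,0,0,0,0,0,0,0.25,0,0,-30,0,0,0,0.25,0,0,-65,0,0,0,0.25,0,0,-100,0,0,0,0.2,0,-30,-100,0,0,0.15,0,0,-60,-100,0,0,0.3,0,0,-90,-100,0,0,0.5,0,0,-120,-100,0,0,0.68,0]
}}

```text
clock: 10.38
eef_pos: [505.1, -3.4, 350.2]
tool_rot: [-3.141, -0.0, 1.161]
force: [0.2, -0.5, 0.2]
width: 0.6
gripper_force: 0.0
```

Emit:
{"op": "play_rows", "data": {
  "deltas": [0,0,0,0,0,0.18,0,0,0,0,0,0,0.36,0,0,0,0,0,0,0.54,0,0,0,0,0,0,0.72,0,0,0,0,0,0,0.89,0,0,0,0,0,0,0.89,0]
}}

```text
clock: 11.12
eef_pos: [506.1, -3.1, 350.0]
tool_rot: [3.141, 0.001, 0.279]
force: [-0.2, -0.3, 0.1]
width: 0.0
gripper_force: 0.0
```

```bash
python3 - <<'E'
from h import *
go(c2w((-50,0),250),(np.pi,0,.274));print(read_state()["qpos"])
go(c2w((110,0),250),(np.pi,0,.274))
E
```

```text
pos [506.1  -3.1 350. ] rot [3.141e+00 1.000e-03 2.790e-01] F [-0.2 -0.3  0.1] t 11.125 | delta [  5.4   1.6 100. ] [0.001 0.001 0.005]
[-0.81886256  0.54058221  1.23651561  1.75549766 -0.53829967  1.24152371
 -0.73354295]
pos [506.1  -3.1 350. ] rot [3.141e+00 1.000e-03 2.790e-01] F [-0.2 -0.3  0.1] t 11.125 | delta [165.4   2.5  99.8] [0.001 0.001 0.005]
```

Emit:
{"op": "play_rows", "data": {
  "deltas": [0,1,50,0,0,0,0,0,2,100,0,0,0,0,20,2,100,0,0,0,0,40,2,100,0,0,0,0]
}}

```text
clock: 11.62
eef_pos: [545.3, 6.1, 249.7]
tool_rot: [-3.141, 0.001, 0.281]
force: [-0.1, 0.6, 0.3]
width: 0.1
gripper_force: 0.0
```

```bash
python3 - <<'E'
from h import *
print(np.round(read_state()["qpos"],3))
go(c2w((110,0),250),(np.pi,0,.274))
E
```

```text
[-0.704  0.688  1.09   1.805 -0.689  1.088 -0.651]
pos [545.3   6.1 249.7] rot [-3.141e+00  1.000e-03  2.810e-01] F [-0.1  0.6  0.3] t 11.625 | delta [125.1   0.8  -0.4] [-0.001  0.001  0.007]
```

Emit:
{"op": "play_rows", "data": {
  "deltas": [15,0,0,0,0,0,0,30,0,0,0,0,0,0,45,0,0,0,0,0,0,60,0,0,0,0,0,0,75,0,0,0,0,0,0,90,0,0,0,0,0,0,105,0,0,0,0,0,0,120,0,0,0,0,0,0,128,0,0,0,0,0,0,128,0,0,0,0,0,0]
}}

```text
clock: 12.88
eef_pos: [668.4, 41.1, 249.7]
tool_rot: [-3.141, 0.0, 0.279]
force: [-0.6, -0.1, 0.3]
width: 0.1
gripper_force: 0.0
```

```bash
python3 - <<'E'
from h import *
print(np.round(read_state()["qpos"],3))
go(c2w((110,0),250),(np.pi,0,.274))
E
```

```text
[-0.602  0.848  1.026  1.45  -0.739  1.261 -0.792]
pos [668.4  41.1 249.7] rot [-3.141  0.     0.279] F [-0.6 -0.1  0.3] t 12.875 | delta [-2.9  0.4 -0.3] [-0.     0.     0.005]
```

Emit:
{"op": "play_rows", "data": {
  "deltas": [-30,0,-20,0,0,0,0,-60,0,-60,0,0,0,0,-100,0,-80,0,0,0,0,-100,0,-80,0,0,0,0.5,-100,0,-80,0,0,0,0.5]
}}

```text
clock: 13.5
eef_pos: [572.3, 14.7, 329.8]
tool_rot: [-3.14, -0.0, 0.279]
force: [0.3, 1.3, -1.2]
width: 35.9
gripper_force: 0.0
```

```bash
python3 - <<'E'
from h import *
c=camera_info("wrist");b=get_image("wrist");a=get_image("scene")
cv2.imwrite("pics/w5.png",b[...,::-1]);cv2.imwrite("pics/s5.png",cv2.resize(a[100:280,200:460],(780,540))[...,::-1])
go(c2w((10,0),330),(np.pi,0,.274))
h=hsv(b);m=cv2.inRange(h,(8,150,120),(22,255,255))//255
for x in [(0,0)]:print("centre@86",proj("wrist",c2w(x,86),c))
np.savez("w5.npz",im=b,T=c["T"],k=[c["fx"],c["fy"],c["cx"],c["cy"]])
C=camera_info("scene")
for f in(1.4,1.5,1.6,1.7,1.8):
  print(f,[np.round(proj("scene",c2w((100-200*np.cos(f),y),95.5+200*np.sin(f)),C)) for y in(150,-150)])
E
```

```text
pos [572.5  14.5 329.3] rot [-3.141e+00  1.000e-03  2.800e-01] F [ 0.8  0.5 -0.5] t 13.6 | delta [-3.4  0.7 -0.7] [-0.     0.001  0.006]
centre@86 [324.96590549 178.77935335]
1.4 [array([370., 140.]), array([342., 186.])]
1.5 [array([375., 141.]), array([348., 187.])]
1.6 [array([380., 142.]), array([354., 188.])]
1.7 [array([385., 143.]), array([359., 190.])]
1.8 [array([390., 145.]), array([365., 192.])]
```

View pics/w5.png

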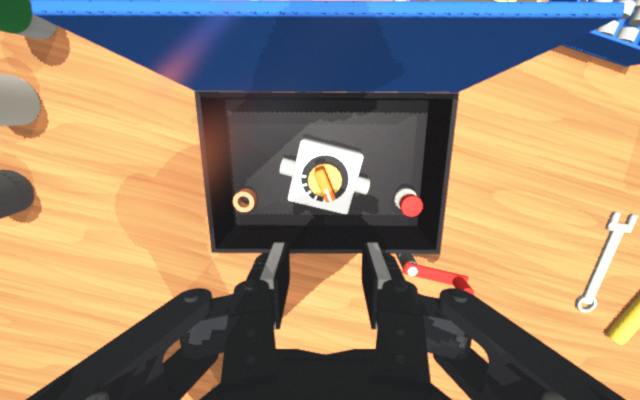

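View pics/s5.png

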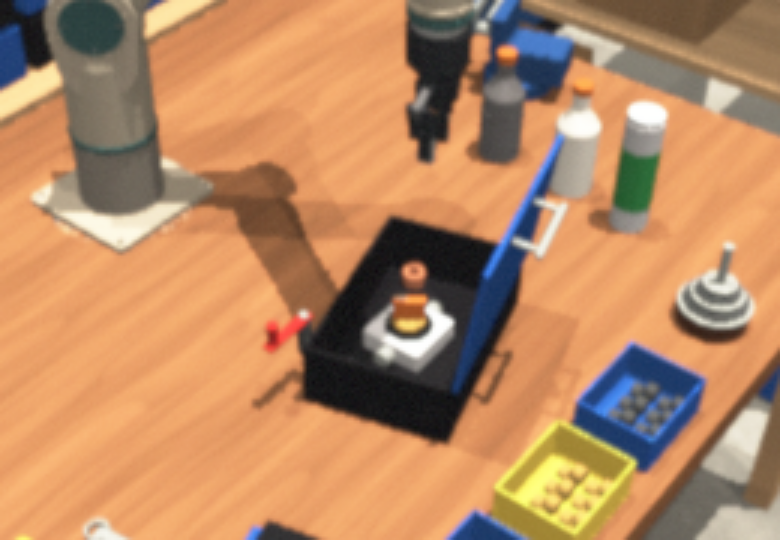

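The lid leans back at about 1.75 rad and the latch is clear. In the wrist view the dial bar runs from (319,168) to the pointer end at (331,201), with ticks to its lower left. The spacer is at (244,201) and the jar at (410,203).

```bash
python3 - <<'E'
from h import *
d=np.load("w5.npz");b=d["im"];fx,fy,cx,cy=d["k"];c=dict(fx=fx,fy=fy,cx=cx,cy=cy,T=d["T"])
h=hsv(b);print([h[y,x].tolist() for x,y in((322,175),(326,188),(316,188),(335,180),(330,198))])
for nm,lo,hi in(("orange",(5,150,100),(15,255,255)),("yellow",(16,120,100),(28,255,255))):
    m=cv2.inRange(h,lo,hi)//255;m[:150]=0;m[210:]=0;m[:,300:]*=1;m[:,:295]=0;m[:,355:]=0
    m=big(m);ys,xs=np.nonzero(m);W=np.array([ray("",p,86 if nm=="orange" else 52,c) for p in zip(xs,ys)],np.float32)
    r=cv2.minAreaRect(W);print(nm,len(xs),xs.min(),xs.max(),ys.min(),ys.max(),r,cv2.minEnclosingCircle(W))
cr=b[140:225,280:370];cv2.imwrite("pics/c5.png",cv2.resize(cr,None,fx=6,fy=6,interpolation=cv2.INTER_NEAREST)[...,::-1])
E
```

```text
[[27, 135, 255], [26, 110, 255], [30, 93, 255], [30, 81, 255], [23, 12, 254]]
orange 108 315 335 166 199 ((555.1514282226562, 7.1694488525390625), (45.39240646362305, 11.724898338317871), 42.308067321777344) ((555.1328735351562, 7.264411449432373), 22.79593276977539)
yellow 368 308 340 163 196 ((552.3692016601562, 8.514883041381836), (43.79875946044922, 43.54356384277344), 33.323768615722656) ((550.92626953125, 8.043452262878418), 23.559364318847656)
```

View pics/c5.png

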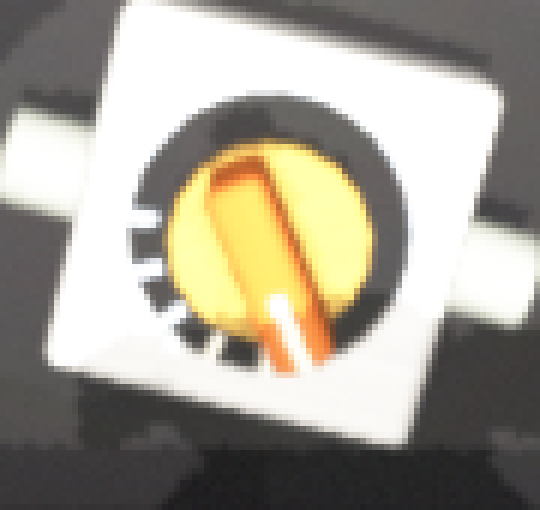

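The crop shows the disc centre at (270,237). The bar runs from (235,185) to the pointer end at (297,365), tilted about 21°, and the remaining ticks lie clockwise of the pointer.

```bash
python3 - <<'E'
from h import *
d=np.load("w5.npz");fx,fy,cx,cy=d["k"];c=dict(fx=fx,fy=fy,cx=cx,cy=cy,T=d["T"])
f=lambda p,z:ray("",(280+p[0]/6-.5,140+p[1]/6-.5),z,c)
print("disc",f((270,237),52),"ring",f((270,232),39.5),"bartop",f((266,273),86))
for a,b in(((262,180),(325,330)),((210,200),(268,365)),((278,300),(297,365))):
    v=f(a,86)-f(b,86);print(np.linalg.norm(v),np.arctan2(v[1],v[0]))
go((555,7,200),(np.pi,0,.65+np.pi))
E
```

```text
disc [552.24035382   8.75927647] ring [550.76809026   8.38085198] bartop [551.71019999   9.36316949]
34.820175722211495 0.6716734817493047
37.66933045389147 0.6046945997595538
14.842970409340705 0.5567261196678948
pos [572.5  14.5 329.3] rot [-3.141e+00  1.000e-03  2.800e-01] F [ 0.8  0.5 -0.5] t 13.6 | delta [-18.8   2.4 129.3] [1.000e-03 1.000e-03 2.771e+00]
```

Emit:
{"op": "play_rows", "data": {
  "deltas": [-10,0,0,0,0,-0.18,0.5,-21,0,0,0,0,-0.36,0.5,-21,0,0,0,0,-0.54,0.5,-21,0,0,0,0,-0.72,0.5,-21,0,0,0,0,-0.9,0.5,-21,0,0,0,0,-1.08,0.5,-21,0,0,0,0,-1.26,0.5,-21,0,0,0,0,-1.44,0.5,-21,0,0,0,0,-1.6,0.5,-21,0,0,0,0,-1.74,0.5]
}}

```text
clock: 14.85
eef_pos: [552.4, 8.1, 329.3]
tool_rot: [-3.14, -0.0, 2.023]
force: [0.1, 0.1, -0.6]
width: 42.7
gripper_force: 0.0
```

Emit:
{"op": "play_rows", "data": {
  "deltas": [0,0,0,0,0,-0.18,0.5,0,0,0,0,0,-0.36,0.5,0,0,0,0,0,-0.54,0.5,0,0,0,0,0,-0.72,0.5,0,0,30,0,0,-0.9,0.5,0,0,60,0,0,-1.08,0.5,0,0,90,0,0,-1.26,0.5,0,0,120,0,0,-1.44,0.5,0,0,140,0,0,-1.6,0.5,0,0,140,0,0,-1.74,0.5]
}}

```text
clock: 16.1
eef_pos: [550.8, 8.0, 187.4]
tool_rot: [3.138, -0.004, -2.521]
force: [-0.3, -0.6, 0.2]
width: 42.6
gripper_force: 0.0
```

```bash
python3 - <<'E'
from h import *
c=camera_info("wrist");b=get_image("wrist")
np.savez("w6.npz",im=b,T=c["T"],k=[c["fx"],c["fy"],c["cx"],c["cy"]])
go((552,9,58),(np.pi,0,.62+np.pi));print(np.round(read_state()["qpos"],3))
p=proj("wrist",(552,9,86),c);print(p)
cv2.imwrite("pics/w6.png",b[...,::-1])
E
```

```text
pos [551.5   7.9 188.3] rot [ 3.139e+00 -3.000e-03 -2.517e+00] F [0.1 0.3 0.5] t 16.15 | delta [ -1.4   0.4 130.3] [ 0.002 -0.003  0.005]
[-0.16   0.547  0.143  1.842 -0.108  0.764  2.237]
[326.20927869 204.53021077]
```

View pics/w6.png

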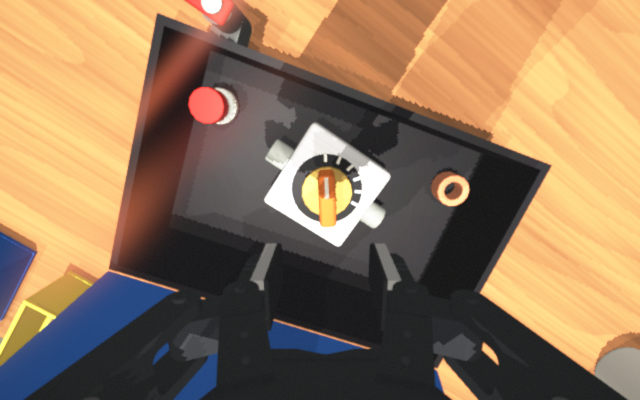

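The close view shows the bar nearly vertical in the image, from (326,172) to (328,227). It is aligned with the tool and within about 1 px of the prediction, and the spacer (451,188) and jar (210,105) are well clear.

```bash
python3 - <<'E'
from h import *
d=np.load("w6.npz");b=d["im"];fx,fy,cx,cy=d["k"];c=dict(fx=fx,fy=fy,cx=cx,cy=cy,T=d["T"])
h=hsv(b);
m=cv2.inRange(h,(5,130,60),(19,255,255))//255;m[:160]=0;m[235:]=0;m[:,:300]=0;m[:,355:]=0
for y in range(166,232,4):
    xs=np.nonzero(m[y])[0];print(y,xs.min(initial=999),xs.max(initial=0),len(xs),h[y,327].tolist())
m=big(m);ys,xs=np.nonzero(m);W=np.array([ray("",p,86,c) for p in zip(xs,ys)],np.float32)
print(cv2.minAreaRect(W),W.mean(0))
E
```

```text
166 999 0 0 [18, 112, 100]
170 314 339 22 [12, 188, 164]
174 317 340 21 [11, 194, 164]
178 317 347 20 [16, 51, 227]
182 318 350 15 [16, 52, 215]
186 318 335 13 [17, 45, 217]
190 318 335 13 [20, 34, 219]
194 319 335 13 [20, 24, 235]
198 319 335 12 [18, 58, 253]
202 319 335 5 [23, 147, 255]
206 319 335 5 [23, 147, 255]
210 320 335 4 [23, 147, 255]
214 318 336 8 [23, 150, 255]
218 319 336 6 [23, 152, 255]
222 320 335 4 [22, 152, 255]
226 999 0 0 [22, 113, 255]
230 999 0 0 [0, 0, 255]
((543.46728515625, 9.373048782348633), (48.8535270690918, 25.083648681640625), 37.770870208740234) [539.3666      1.7255073]
```

Emit:
{"op": "play_rows", "data": {
  "deltas": [-1,1,40,0,0,0,0.5,-1.4,1.3,80,0,0,0,0.5,-1.4,1.3,110,0,0,0,0.5,-1.4,1.3,130,0,0,0,0.5,-1.4,1.3,130,0,0,0,0.5]
}}

```text
clock: 16.77
eef_pos: [551.3, 9.7, 58.3]
tool_rot: [3.139, -0.003, -2.527]
force: [0.0, -0.1, 1.1]
width: 42.7
gripper_force: 0.0
```

Emit:
{"op": "play_rows", "data": {
  "deltas": [0,0,0,0,0,0,0,0,0,0,0,0,0,0,0,0,0,0,0,0,0,0,0,0,0,0,0,0,0,0,0,0,0,0,0]
}}

```text
clock: 17.4
eef_pos: [552.6, 11.1, 61.2]
tool_rot: [3.141, 0.002, -2.524]
force: [-2.0, 4.4, 6.6]
width: 13.4
gripper_force: 60.7
```

```bash
python3 - <<'E'
from h import *
s=read_state();print({k:np.round(v,2).tolist() for k,v in s.items()})
E
```

```text
{'clock': 17.4, 'qpos': [-0.13, 0.74, 0.1, 1.93, -0.15, 0.48, 2.26], 'qd': [-0.0, 0.0, -0.0, -0.0, -0.0, -0.0, -0.0], 'tau': [2.76, -49.62, 5.03, -10.55, 0.74, -0.83, -0.05], 'eef_pos': [552.59, 11.09, 61.21], 'tool_rot': [3.14, 0.0, -2.52], 'force': [-2.0, 4.41, 6.62], 'torque': [1.11, 0.38, 0.01], 'gripper_force': 60.65, 'width': 13.36}
```

Emit:
{"op": "play_rows", "data": {
  "deltas": [0,0,0,0,0,0.1,0,0,0,0,0,0,0.21,0,0,0,0,0,0,0.32,0,0,0,0,0,0,0.42,0,0,0,0,0,0,0.42,0]
}}

```text
clock: 18.02
eef_pos: [552.9, 10.3, 61.2]
tool_rot: [3.141, 0.002, -2.946]
force: [-1.0, 2.2, 6.0]
width: 12.7
gripper_force: 60.6
```

```bash
python3 - <<'E'
from h import *
s=read_state();print(s["eef_pos"],s["tool_rot"],s["force"],s["torque"],s["width"])
C=camera_info("wrist");b=get_image("wrist");h=hsv(b)
m=cv2.inRange(h,(5,120,60),(25,255,255))//255;m[:,:260]=0;m[:,400:]=0
print(proj("wrist",(552,9.7,86),C))
for y in range(200,300,8):
    xs=np.nonzero(m[y])[0];print(y,xs.min(initial=999),xs.max(initial=0),len(xs))
E
```

```text
[552.94895951  10.25094378  61.21007722] [ 3.14136353e+00  1.50229307e-03 -2.94577859e+00] [-0.97201732  2.15572706  6.00967413] [0.71461423 0.29309374 0.03969764] 12.735736466616354
[327.74751212 283.62896675]
200 999 0 0
208 301 350 50
216 292 359 68
224 288 363 76
232 284 367 84
240 283 368 77
248 282 368 54
256 309 342 26
264 310 341 24
272 310 341 24
280 310 341 32
288 310 340 31
296 310 340 31
```

The bar follows the tool, which has turned 0.42 rad: first click.

Emit:
{"op": "play_rows", "data": {
  "deltas": [0,0,0,0,0,0.1,0,0,0,0,0,0,0.21,0,0,0,0,0,0,0.32,0,0,0,0,0,0,0.42,0,0,0,0,0,0,0.42,0]
}}

```text
clock: 18.7
eef_pos: [552.9, 9.3, 61.2]
tool_rot: [-3.141, 0.002, 2.917]
force: [-0.6, 1.1, 4.7]
width: 12.8
gripper_force: 60.5
```

Emit:
{"op": "play_rows", "data": {
  "deltas": [0,0,0,0,0,0.1,0,0,0,0,0,0,0.21,0,0,0,0,0,0,0.32,0,0,0,0,0,0,0.42,0,0,0,0,0,0,0.42,0,0,0,0,0,0,0.42,0]
}}

```text
clock: 19.45
eef_pos: [552.6, 8.4, 61.2]
tool_rot: [-3.141, 0.001, 2.497]
force: [-2.4, -0.5, 5.6]
width: 12.9
gripper_force: 60.6
```

```bash
python3 - <<'E'
from h import *
s=read_state();print(s["eef_pos"],s["tool_rot"],s["force"],s["torque"],s["width"],s["qpos"])
C=camera_info("wrist");b=get_image("wrist");h=hsv(b)
m=cv2.inRange(h,(5,120,60),(25,255,255))//255;m[:,:260]=0;m[:,400:]=0
for y in range(256,325,8):
    xs=np.nonzero(m[y])[0];print(y,xs.min(initial=999),xs.max(initial=0),len(xs))
# white pixels (ticks, pointer) at ring height in polar angle about dial axis, in case frame
w=cv2.inRange(h,(0,0,170),(179,70,255))//255
T=np.array(C["T"]);P=[]
ys,xs=np.nonzero(w)
for x,y in zip(xs,ys):
    q=ray("",(x,y),39.5,C)-(552,9.5);r=np.hypot(*q)
    if 25<r<33:P.append(((np.arctan2(q[1],q[0])-0.62-np.pi+np.pi)%(2*np.pi)-np.pi))
print(np.histogram(-np.degrees(P),bins=np.arange(-180,181,6)))
# lid and latch
a=get_image("scene");r=red(a);r[:150]=0;r[260:]=0;r[:,:270]=0;r[:,340:]=0;ys,xs=np.nonzero(r);print("red",xs.mean(),ys.mean())
E
```

```text
[552.57101613   8.43654945  61.23305744] [-3.14125870e+00  1.46568994e-03  2.49709758e+00] [-2.37279841 -0.53877763  5.6155603 ] [-0.04526858  0.44580456  0.02090735] 12.908363906781412 [-0.3376908   0.78404619  0.42769069  1.93427941 -0.59329932  0.54902531
  1.4225363 ]
256 308 342 26
264 309 341 24
272 310 341 25
280 310 340 31
288 310 340 31
296 310 340 31
304 310 340 31
312 310 341 32
320 316 338 23
(array([12, 12, 11,  3,  0,  0,  0,  0,  0,  0,  0,  0,  0,  0,  0,  0,  0,
        0,  0,  0,  0,  0,  0,  0,  0,  0,  0,  0,  8, 30,  0,  0, 21, 25,
        0,  0, 34, 22,  0,  0, 38, 20,  0,  0, 41, 43,  2,  5, 27, 64, 11,
        7,  6, 10,  8,  8, 12,  9, 10, 15]), array([-180, -174, -168, -162, -156, -150, -144, -138, -132, -126, -120,
       -114, -108, -102,  -96,  -90,  -84,  -78,  -72,  -66,  -60,  -54,
        -48,  -42,  -36,  -30,  -24,  -18,  -12,   -6,    0,    6,   12,
         18,   24,   30,   36,   42,   48,   54,   60,   66,   72,   78,
         84,   90,   96,  102,  108,  114,  120,  126,  132,  138,  144,
        150,  156,  162,  168,  174,  180]))
red 293.2549019607843 211.07843137254903
```

The tool has turned 1.262 rad (72°) with the bar held square and the moment about z at 0.02 N m. The dial is on the third click, with the lid open and the latch clear.

```bash
python3 -c "
from cell import *
print(finish_job())"
```

```text
the job is handed in; nothing more can be done
None
```

I handed the job in with the latch swung clear (about 1.78 rad), the lid leaning back (about 1.75 rad) and the dial turned 1.26 rad to its third click, still gripped; these are my own measurements, and no verdict came back.

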